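# Hold the bolt head behind a bracket while the nutrunner tightens the nut

## Task

Press the nutrunner's hinged guard down until its catch clicks and holds it shut; the runner then starts and spins the nut and bolt together. Reach down into the slot between the bracket and the far rail, grip the hex bolt head in there and keep it from turning until the nut has run up tight. The program finishes while still gripping the head; along the way do not disturb the loose things standing on and beside the fixture.

Things in the scene. Friction and masses are not known exactly. Their poses are not given: they have to be found in the camera images.
- station: bolting fixture, fixed: steel base plate 375 x 210 x 12 mm with a sill, two parallel hardwood rails along y, a steel corner bracket on the near rail, a nutrunner on the robot's side. Origin on the bench top below the bracket's face; z up; x along the bolt's axis from nutrunner to far rail. In mm along x: motor -270..-165 (top z 112), near rail -46..-6, bracket -6..0, slot 0..50, far rail 50..90
- slot (a point): centre of the slot's mouth, level with the rail tops (118 mm above the bench), at x 25, y 0 of the station. The slot is 50 mm wide in x, between the bracket's face and the far rail; the bracket's sloping gusset ribs bound it from y = 56 mm outwards on either side; its floor is the bracket's foot, 73 mm below this point. Rails are 360 mm long. Open above
- bolt: hex bolt head in the slot: 24 mm across flats, 12 mm thick along the axis, corners at 14 mm radius. Origin at its centre, station x 12, y 0, z 82 mm (36 below the rail tops); its own x is the bolt's level axis, about which it turns. Washers (6 mm, 14 mm radius) lie between it and the bracket. While the runner runs it turns with the nut; held torque 0.03, at the end 0.08 N m: 15 to 25 N of grip holds it
- thread (a joint): how far (rad) the nut has run up the bolt's thread: starts at 0 to 0.6; grows at about 0.3 rad/s, only while the runner runs and the bolt head is held from turning; stops at 2.0, where the nut is tight and the runner stalls. As fingers close on the head, its flats turn to lie on the pads
- guard (a joint): the runner's hinged aluminium guard, 120 mm long, 84 wide: 0 = up at 36 degrees, held there by a spring, 0.62 rad = shut, level. Pressing takes 2 to 3 N; in the last 0.12 rad two spring balls raise that to 6 to 12 N, then click and hold it at 0.60 to 0.62, against a stiff stop; let go sooner, it springs up. Up, it locks the runner; once shut the runner turns at about 0.5 rad/s
- guard_hinge (a point): middle of the guard's level hinge line, which runs along the station's y at x -178, z 120 mm, on the robot's side of the guard; the free end of the guard points to the station's +x. The shut guard's top is 124 mm above the bench; posts beside it at y 55 to 65 mm reach z 115 mm, the hinge cheeks z 124 mm
- guard_pad (a point): centre of the top of the black rubber thumb pad (36 x 50 mm) on the guard, 95 mm from the hinge; 127 mm above the bench when shut; when up, 54 mm higher and 22 mm nearer the hinge in the station's x. Pushing straight down on the guard at 85 to 95 mm (level) from the hinge line shuts it
- spare_bolt: spare hex bolt standing on its head on the base plate, 55 mm tall; bystander
- spare_socket: dark steel socket ring, 32 mm wide, 38 mm tall, standing on the base plate; bystander
- glue: white glue bottle, 52 mm wide, 120 mm tall, on the bench beside the nutrunner (its +y side); bystander
- offcut: hardwood offcut 110 x 45 x 40 mm on the bench beside the nutrunner (its -y side); bystander

How it is judged:
By the outcome, as a careful person would: the job done as asked, in the order asked, and still so for the second after the job is handed in, while the arm keeps its last pose, push and grip.
It also fails if it takes over 48 s, if anything falls off the work surface, if the arm or the gripper's body presses on something with over 40 N, if the wrist force passes 120 N, or if a joint passes its speed limit or range.

## Robot

A 7-joint arm with a two-finger parallel gripper is mounted at the origin on the work surface. World frame = base frame: x ahead of the robot, y to its left, z up, the work surface at z = 0. Lengths are in m, angles in rad, forces in N, time in s.
With the tool pointing down it reaches from about 0.35 to 0.9 m from the base axis. Payload 19.9 kg.
Tool frame: the origin (TCP) lies midway between the tips of the shut fingers; the grasp point (between the pads) lies env.tcp_to_grasp behind it (env.tcp_to_grasp is the distance from the TCP to the grasp point, in m); z points along the fingers, y is the line along which they close (so a half turn about z gives the same grasp; the last joint's range is limited). The gripper opens to 94 mm and grips with 3 to 60 N. Pads are 16 mm wide; open, the fingers measure 119 mm over their backs; the gripper's body (75 mm by 177 mm) begins 78 mm behind the grasp point.
Start: joints at [-1.192, 0.417, -0.01, 1.614, 0.005, 1.111, -0.053], TCP at [0.255, 0.57, 0.205] pointing down, gripper open.
Joint ranges: [-2.81, 2.81], [-0.39, 2.02], [-1.27, 1.25], [0.06, 2.57], [-1.19, 4.33], [0.19, 2], [-2.82, 2.82]. Speed limits (rad/s): [1.89, 1.89, 2.39, 2.39, 3.01, 3.01, 3.01].

## Interface

Orientations are given as a rotation vector (axis times angle).
In Python, from cell import state, cams, order, env gives the robot as it stands.
- The arm moves only by the tool arm_command, never from a script. Its argument "moves" is a list of rows, each a list of 4 numbers: the shift along the tool's x, y, z in cm, then the turn about the tool's z in rad. In form: [[tx, ty, tz, twist], ...]. A call has 1 to 10 rows; each row shifts and turns the commanded pose from where the row before left it, along the tool's axes as they then stand; what a row does not reach is not made up. A row lasts 1/12 s, in which the tool goes at most 41.7 mm and 7.16 degrees, less where a joint would pass 70% of its speed; a pose out of reach is approached as far as the arm can. A call is refused whole if a number of a shift passes 4.17 or a number of a turn 0.125, either way. A call with a gripper value outside its range is refused whole. "hand" is the finger opening in cm, from 0 to 9.4, set as the call begins (left out, the last holds). The fingers move at their own pace and stop on an object; "force" is the grip in N (left out, the last holds). Time passes only in rows, so rows that do not move let the fingers close. It gives the time, the measured TCP pose, the force, the opening and the grip force at its end, in the units of the state.
- state(): the state, without advancing time (a new reading comes with each control period).
- cams.grab_frame(name): name is "scene" or "top" or "wrist"; returns the picture (420x560x3 uint8, red, green, blue); there is no depth.
- cams.calibration(name): a dict with "fx", "fy", "cx", "cy" (pixels), "dist_coeffs" ([k1, k2, p1, p2, k3] as OpenCV has them; the pictures are not rectified), "world_to_cam" (4x4, takes a point from world to camera coordinates). Camera axes: x right, y down, z forward; pixel columns grow to the right and rows downward; lengths in m; the calibration is good to about 2 mm. A picture is of the moment at which its call begins: read the wrist's pose just before it. calibration takes no time and is no camera call; for the wrist camera it gives the pose at the moment of the call.
- order.close_job(): hands the job in; it is judged then, once.
The state is a dict: "time_s": time; "qpos": joint angles; "qd": joint speeds; "tau": joint torques, N m; "eef_pos": TCP position; "tool_rot": TCP orientation; "ft_force": force on the tool from outside, world axes, zero at the start; "wrist_torque": the same for the moment, N m; "finger_gap": finger opening in m; "gripper_force": force on a finger pad.
Only numpy, scipy, OpenCV 4.12 (cv2) and the standard library are available. Lean on these libraries where they do the work, as an engineer would, in place of code of your own. Each camera call takes 0.05 s, during which the arm holds its last target. There are 200 camera calls.

## Working session

There is one attempt and no reset: what is moved stays moved. The work goes in short steps, Python scripts to look and compute and a tool call to move; the robot and the scene stay as the last step left them, time stands still between calls to the robot, and variables do not carry over. Pictures are saved under pics/ and viewed, at most 10 in all, crops included, and the job is handed in when it is done.

Besides the shell and the picture viewer there is one more tool, called after "Request:" as name([rows], argument=value, ...), one row to a line, values as JSON. arm_command: Moves the arm, as the interface text tells. Its arguments: {"type":"object","properties":{"moves":{"type":"array"},"hand":{"type":"number"},"force":{"type":"number"}},"required":["moves"]}

```bash
mkdir -p pics; python3 - <<'E'
from cell import state,cams,order,env
import cv2,numpy as np
s=state();print({k:np.round(v,3) for k,v in s.items()},env.tcp_to_grasp)
a=cams.grab_frame("top");b=cams.grab_frame("scene")
cv2.imwrite("pics/top.png",a[:,:,::-1]);cv2.imwrite("pics/scene.png",b[:,:,::-1])
for n in("top","scene","wrist"):
  c=cams.calibration(n);print(n,c["fx"],c["cx"],c["cy"],c["dist_coeffs"],np.round(c["world_to_cam"],3).tolist())
E
```

```text
{'time_s': np.float64(0.0), 'qpos': array([-1.192,  0.418, -0.01 ,  1.614,  0.005,  1.111, -0.053]), 'qd': array([-0.   , -0.   ,  0.001,  0.001,  0.001, -0.001,  0.001]), 'tau': array([ 2.0000e-03, -8.5127e+01,  6.4000e-01, -4.2600e+01, -4.9000e-02,
        1.9000e-02,  0.0000e+00]), 'eef_pos': array([0.255, 0.57 , 0.205]), 'tool_rot': array([-6.560e-01, -3.072e+00,  2.000e-03]), 'ft_force': array([0.181, 0.316, 0.153]), 'wrist_torque': array([-0.003, -0.   , -0.012]), 'gripper_force': np.float64(0.0), 'finger_gap': np.float64(0.094)} 0.0188
top 404.48194589934997 281.3983289583143 207.15424899174536 [-0.09747881  0.          0.          0.          0.        ] [[-0.001, -1.0, 0.026, 0.008], [-0.999, -0.0, -0.051, 0.519], [0.051, -0.026, -0.998, 0.971], [0.0, 0.0, 0.0, 1.0]]
scene 411.94118708238966 281.58017482683 204.96124672857252 [0.0063311 0.        0.        0.        0.       ] [[0.012, 1.0, 0.01, -0.012], [0.852, -0.005, -0.523, -0.389], [-0.523, 0.015, -0.852, 1.107], [0.0, 0.0, 0.0, 1.0]]
wrist 305.7737929226578 277.26514107094505 209.00607322882902 [-0.06844112  0.          0.          0.          0.        ] [[0.409, 0.912, -0.003, -0.624], [0.881, -0.394, 0.261, -0.027], [0.237, -0.109, -0.965, 0.392], [0.0, 0.0, 0.0, 1.0]]
```

View pics/top.png

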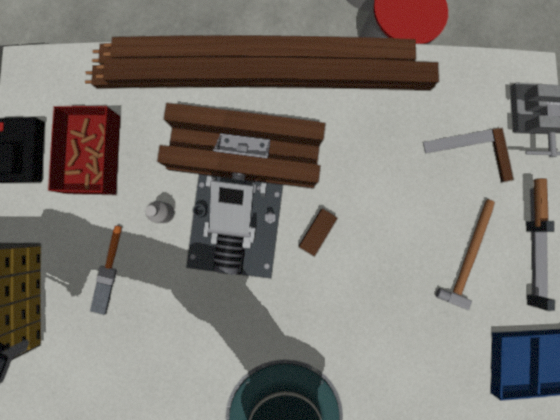

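View pics/scene.png

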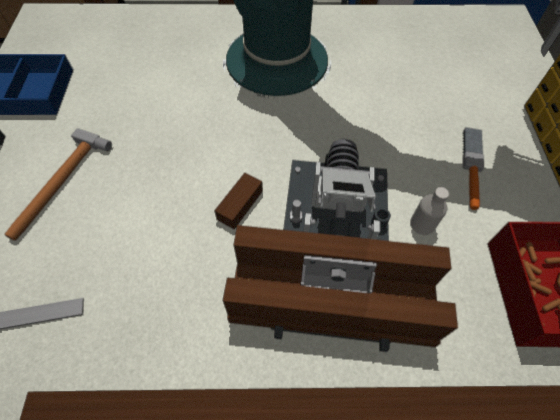

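The top view shows the station rails at about cols 160-325, rows 103-188, with the guard at about (232,195), glue at (158,212) and the offcut at (318,232). I'll enlarge the station in both views to pick landmarks.

```bash
python3 - <<'E'
import cv2
a=cv2.imread("pics/top.png")[92:287,145:345];cv2.imwrite("pics/topc.png",cv2.resize(a,None,fx=3,fy=3,interpolation=cv2.INTER_CUBIC))
a=cv2.imread("pics/scene.png")[130:350,210:460];cv2.imwrite("pics/scenec.png",cv2.resize(a,None,fx=2.7,fy=2.7,interpolation=cv2.INTER_CUBIC))
E
```

```text
(no output)
```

View pics/topc.png

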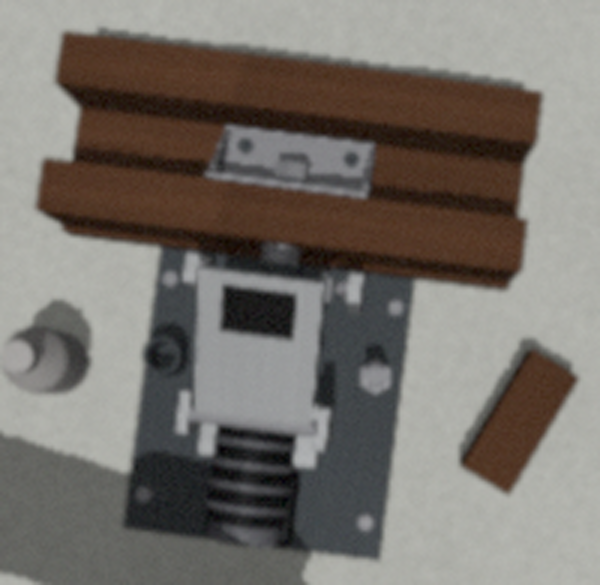

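View pics/scenec.png

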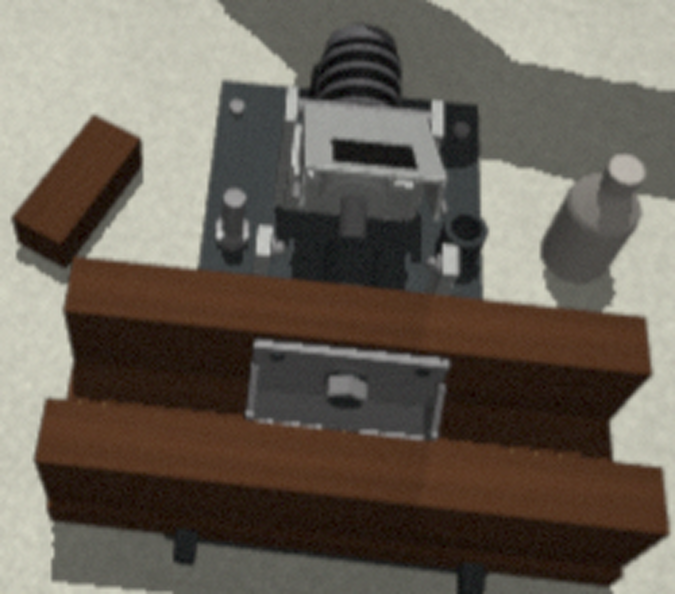

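Crop landmarks: rail corners are visible in both views. The bolt head is at (347,388) in the scene crop and the pad corners at (221-296, 286-338) in the top crop. Fit the station pose from rays onto the known heights.

```bash
cat > h.py <<'E'
import numpy as np,cv2
from cell import state,cams,order,env
from scipy.spatial.transform import Rotation as R
def ray(c,px,z):
    K=np.array([[c["fx"],0,c["cx"]],[0,c["fy"],c["cy"]],[0,0,1]]);p=cv2.undistortPoints(np.array([[px]],float),K,np.array(c["dist_coeffs"]))[0,0]
    T=np.linalg.inv(np.array(c["world_to_cam"]));d=T[:3,:3]@[p[0],p[1],1];o=T[:3,3]
    return o+d*(z-o[2])/d[2]
E
python3 - <<'E'
from h import *
T=[((65,33),90,180),((541,95),90,-180),((528,138),50,-180),((58,82),50,180),((46,160),-6,180),((38,208),-46,180),((525,222),-6,-180),((518,268),-46,-180)]
S=[((75,258),-46,-180),((645,318),-46,180),((650,372),-6,180),((65,308),-6,-180),((47,400),50,-180),((662,467),50,180),((667,530),90,180),((37,458),90,-180)]
def fit(L,n,f,o):
    c=cams.calibration(n)
    W=np.array([ray(c,(np.array(p)+.5)/f-.5+o,.118)[:2] for p,_,_ in L]);Q=np.array([l[1:] for l in L])/1000
    return W,Q
def sol(W,Q):
    a=W-W.mean(0);b=Q-Q.mean(0);H=b.T@a;th=np.arctan2(H[0,1]-H[1,0],H[0,0]+H[1,1]);r=np.array([[np.cos(th),-np.sin(th)],[np.sin(th),np.cos(th)]])
    t=W.mean(0)-r@Q.mean(0);print("yaw",th,"t",t.round(4));print(((W-Q@r.T-t)*1000).round(1).tolist());return r,t
A=fit(T,"top",3,(145,92));B=fit(S,"scene",2.7,(210,130));sol(*A);sol(*B);r,t=sol(np.r_[A[0],B[0]],np.r_[A[1],B[1]])
for nm,q in dict(slot=(25,0),bolt=(12,0),pad_up=(-105,0),hinge=(-178,0)).items(): print(nm,r@(np.array(q)/1000)+t)
c=cams.calibration("top");inv=lambda w:(r.T@(w[:2]-t)*1000).round(1)
print("pad st",inv(np.mean([ray(c,(np.array(p)+.5)/3-.5+(145,92),.181) for p in((223,286),(296,292),(293,338),(221,330))],0)))
print("base rear",[inv(ray(c,np.array(p)/3+(145,92),.012)) for p in((125,527),(380,557))])
print("glue top",inv(ray(c,np.array((18,353))/3+(145,92),.12)),"sock",inv(ray(c,np.array((166,345))/3+(145,92),.05)),"sp bolt",inv(ray(c,np.array((376,360))/3+(145,92),.067)))
print("bolt st",inv(ray(cams.calibration("scene"),np.array((350,390))/2.7+(210,130),.082)))
E
```

```text
yaw -0.12606775859614344 t [0.6363 0.1013]
[[-2.0, -3.1], [-3.0, 1.8], [4.2, 6.8], [0.6, -3.9], [-2.2, -3.5], [1.9, -3.4], [-2.6, 2.5], [3.2, 2.9]]
yaw -0.1241847082529333 t [0.6354 0.0994]
[[2.4, 1.3], [2.2, -1.6], [-1.7, -1.7], [-2.1, 1.7], [2.5, 1.0], [1.2, -1.2], [-2.6, -1.8], [-2.0, 2.2]]
yaw -0.12512143364462427 t [0.6358 0.1004]
[[-1.4, -2.3], [-2.8, 2.7], [4.5, 7.7], [1.2, -3.0], [-1.6, -2.6], [2.6, -2.5], [-2.3, 3.5], [3.5, 3.9], [2.1, 0.3], [1.6, -2.5], [-2.3, -2.6], [-2.4, 0.7], [2.2, 0.0], [0.6, -2.0], [-3.2, -2.6], [-2.3, 1.3]]
slot [0.66063123 0.09725488]
bolt [0.64773285 0.09887722]
pad_up [0.5316475  0.11347826]
hinge [0.45921818 0.12258831]
pad st [-102.6    0.9]
base rear [array([-278.3,  102.8]), array([-276.6, -104.5])]
glue top [-150.7  175.9] sock [-129.4   82.3] sp bolt [-121.2  -81.9]
bolt st [10.3  2.7]
```

The station fit is good to about 2-3 mm: yaw -0.125, origin (0.636, 0.100). After turning -0.295 about tool z, tool x is station -x and tool y is station +y. Now travelling to above the guard.

Request:
arm_command([
  [0,0,-1,-0.1],
  [0,0,-1,-0.1],
  [0,0,-1,-0.095],
  [-2.5,-3,0,0],
  [-2.5,-3,0,0],
  [-2.5,-3,0,0],
  [-2.5,-3,0,0],
  [-2.5,-3,0,0],
  [-2.5,-3,0,0],
  [-2.5,-3,0,0],
], hand=0, force=20)

```text
time_s: 0.93
eef_pos: [0.4031, 0.3383, 0.2353]
tool_rot: [-0.197, -3.135, 0.0]
ft_force: [1.3, 0.7, 0.0]
finger_gap: 0.0311
gripper_force: 0.0
```

```bash
cat >> h.py <<'E'
def st():
    s=state();d=np.array(s["eef_pos"])[:2]-(.6358,.1004);M=R.from_rotvec(s["tool_rot"]).as_matrix();c,n=np.cos(.125),np.sin(.125)
    print("t",round(float(s["time_s"]),2),"st xy mm",((d@[c,-n])*1000).round(1),((d@[n,c])*1000).round(1),"z",round(s["eef_pos"][2]*1000,1),"yaw",np.arctan2(-M[0,1],M[1,1]).round(3),"tilt",M[:2,2].round(3),"F",np.round(s["ft_force"],1),"gap",s["finger_gap"],"gf",s["gripper_force"])
E
python3 -c "from h import *;st()"
```

```text
t 0.93 st xy mm -260.5 207.0 z 235.3 yaw -0.126 tilt [-0. -0.] F [1.3 0.7 0. ] gap 0.031117914492834277 gf 0.0
```

Need +171 in x and -207 in y.

Request:
arm_command([
  [-2.4,-3,0,0],
  [-2.4,-3,0,0],
  [-2.4,-3,0,0],
  [-2.4,-3,0,0],
  [-2.4,-3,0,0],
  [-2.4,-3,0,0],
  [-2.4,-2.7,0,0],
  [0,0,0,0],
  [0,0,0,0],
])

```text
time_s: 1.68
eef_pos: [0.5438, 0.1117, 0.235]
tool_rot: [-0.203, -3.135, 0.001]
ft_force: [-0.4, 1.1, -0.1]
finger_gap: 0.0007
gripper_force: 0.0
```

```bash
python3 - <<'E'
from h import *
st();f=cams.grab_frame("wrist");cv2.imwrite("pics/w1.png",f[:,:,::-1])
E
```

```text
t 1.68 st xy mm -92.7 -0.2 z 235.0 yaw -0.129 tilt [-0.001 -0.001] F [-0.4  1.1 -0.1] gap 0.0006735549098007613 gf 0.0
```

View pics/w1.png

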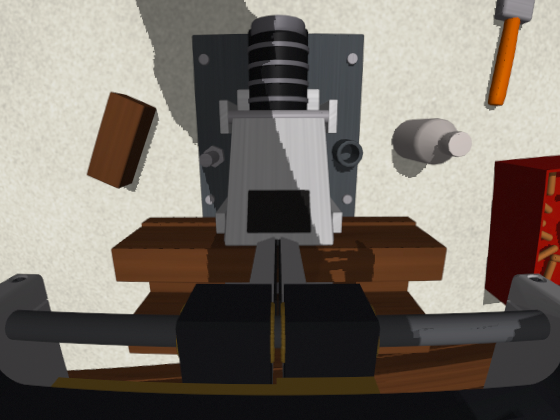

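The wrist view shows the closed fingertips at about (278,238), centred on the guard near its free end. The pad centre is at (279,211) and nothing loose is in the way. Pressing down now.

Request:
arm_command([
  [-0.3,0,1,0],
  [0,0,1,0],
  [0,0,1,0],
  [0,0,1,0],
  [0,0,1,0],
  [0,0,1,0],
  [0,0,1,0],
  [0,0,1,0],
  [0,0,0.5,0],
  [0,0,0.5,0],
])

```text
time_s: 2.57
eef_pos: [0.5461, 0.1133, 0.1447]
tool_rot: [-0.198, -3.135, 0.0]
ft_force: [1.7, 0.3, 2.7]
finger_gap: 0.0005
gripper_force: 1.2
```

```bash
python3 -c "from h import *;st()"
```

```text
t 2.57 st xy mm -90.6 1.6 z 144.7 yaw -0.126 tilt [-0. -0.] F [1.7 0.3 2.7] gap 0.0004828534551709701 gf 1.225873726507416
```

Request:
arm_command([
  [0,0,0.4,0],
  [0,0,0.4,0],
  [0,0,0.3,0],
  [0,0,0.2,0],
  [0,0,0.2,0],
  [0,0,0.2,0],
])

```text
time_s: 3.07
eef_pos: [0.5471, 0.1133, 0.1289]
tool_rot: [0.198, 3.133, 0.0]
ft_force: [2.6, -0.8, 3.9]
finger_gap: 0.0006
gripper_force: 1.6
```

Request:
arm_command([
  [0,0,0.1,0],
  [0,0,0.1,0],
  [0,0,0,0],
])

```text
time_s: 3.32
eef_pos: [0.5465, 0.1134, 0.1271]
tool_rot: [0.198, 3.135, 0.0]
ft_force: [-2.1, -1.3, 13.1]
finger_gap: 0.0007
gripper_force: 6.4
```

Request:
arm_command([
  [0,0,0.1,0],
  [0,0,0,0],
  [0,0,0,0],
])

```text
time_s: 3.57
eef_pos: [0.5466, 0.1134, 0.1269]
tool_rot: [0.198, 3.134, 0.001]
ft_force: [-6.8, -2.6, 26.6]
finger_gap: -0.0
gripper_force: 13.4
```

It is on the stiff stop (27 N at z 126.9). Lift and go above the slot at station x 16.5, with a 6 cm opening, then look.

Request:
arm_command([
  [0,0,-0.3,0],
  [0,0,-1,0],
  [0,0,-2,0],
  [0,0,-2.5,0],
  [-2.7,0,-2.5,0],
  [-2.7,0,0,0],
  [-2.7,0,0,0],
  [-2.6,-0.1,0,0],
  [0,0,0,0],
  [0,0,0,0],
])

```text
time_s: 4.4
eef_pos: [0.6524, 0.0985, 0.2079]
tool_rot: [-0.198, -3.134, 0.001]
ft_force: [0.4, -0.1, 0.0]
finger_gap: 0.0004
gripper_force: 0.0
```

Request:
arm_command([
  [0,0,0,0],
  [0,0,0,0],
  [0,0,0,0],
], hand=6)

```text
time_s: 4.65
eef_pos: [0.6516, 0.0993, 0.2089]
tool_rot: [-0.197, -3.135, -0.0]
ft_force: [-0.1, -0.2, 0.1]
finger_gap: 0.0172
gripper_force: 0.0
```

```bash
python3 - <<'E'
from h import *
st();f=cams.grab_frame("wrist");cv2.imwrite("pics/w2.png",f[:,:,::-1])
g=cams.grab_frame("scene")[130:350,210:460];cv2.imwrite("pics/s2.png",cv2.resize(g[:,:,::-1],None,fx=2.7,fy=2.7,interpolation=cv2.INTER_CUBIC))
E
```

```text
t 4.65 st xy mm 15.8 0.9 z 208.9 yaw -0.125 tilt [-0.  0.] F [-0.1 -0.2  0.1] gap 0.01715766048159698 gf 0.0
```

View pics/w2.png

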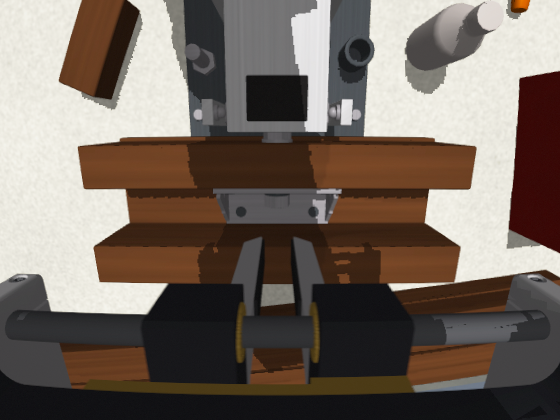

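View pics/s2.png

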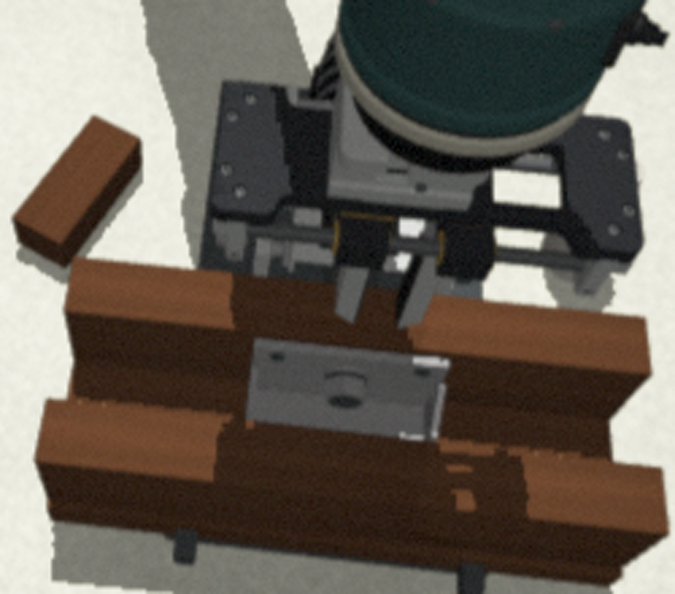

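The guard is down level and both loose parts are still standing. In the wrist view the bracket spans cols 215-340 at row 191, and the bolt head is at about (277,200). Check the rail edges (rows 188, 224, 247) against the fit before descending.

```bash
python3 - <<'E'
from h import *
c=cams.calibration("wrist")
def inv(w):
    d=w[:2]-(.6358,.1004);k,n=np.cos(.125),np.sin(.125);return (np.array([d@[k,-n],d@[n,k]])*1000).round(1)
for p,e in(((277,146),"-46"),((200,188),"-6"),((277,188),"-6"),((215,190),"bracket L"),((341,190),"bracket R"),((200,224),"50"),((277,224),"50"),((350,224),"50"),((200,247),"90?")): print(p,e,inv(ray(c,p,.118)))
print("head",inv(ray(c,(277,200),.09)))
f=cv2.imread("pics/w2.png");print(f[180:232,277].sum(1).tolist())
print(f[198,255:300].sum(1).tolist())
E
```

```text
(277, 146) -46 [-43.2   0.3]
(200, 188) -6 [ -6.2 -69.3]
(277, 188) -6 [-6.1  0.2]
(215, 190) bracket L [ -4.3 -55.7]
(341, 190) bracket R [-4.2 58. ]
(200, 224) 50 [ 27.9 -71.5]
(277, 224) 50 [27.9  0.2]
(350, 224) 50 [28.  68.1]
(200, 247) 90? [ 50.9 -73.2]
head [11.7  0.1]
[103, 105, 106, 110, 107, 105, 110, 101, 174, 256, 277, 271, 263, 210, 135, 130, 188, 247, 262, 262, 261, 264, 263, 261, 261, 261, 263, 260, 259, 267, 269, 269, 269, 269, 268, 269, 267, 265, 263, 262, 267, 268, 265, 193, 71, 72, 75, 76, 81, 79, 79, 78]
[264, 266, 265, 264, 264, 266, 267, 266, 262, 253, 246, 249, 249, 250, 243, 252, 249, 243, 242, 242, 255, 256, 262, 264, 266, 259, 259, 264, 263, 259, 258, 258, 243, 201, 219, 265, 265, 266, 262, 265, 262, 265, 262, 266, 263]
```

Close-up agrees to within 1 mm: rail faces at -6.1 and 50.9, bracket centred at y +1, head at x 11.7. Descend 145 mm.

Request:
arm_command([
  [-0.1,0,1,0],
  [0,0,1,0],
  [0,0,1,0],
  [0,0,1,0],
  [0,0,1,0],
  [0,0,1,0],
  [0,0,1,0],
  [0,0,1,0],
  [0,0,1,0],
  [0,0,0,0],
], hand=6)

```text
time_s: 5.58
eef_pos: [0.6522, 0.0987, 0.116]
tool_rot: [-0.197, -3.133, 0.001]
ft_force: [-0.4, 0.4, 0.8]
finger_gap: 0.06
gripper_force: 0.0
```

```bash
python3 -c "from h import *;st()"
```

```text
t 5.58 st xy mm 16.5 0.3 z 116.0 yaw -0.126 tilt [-0.003 -0.001] F [-0.4  0.4  0.8] gap 0.059986359724290936 gf 0.0
```

Request:
arm_command([
  [0,0,1,0],
  [0,0,1,0],
  [0,0,1,0],
  [0,0,1,0],
  [0,0,0.8,0],
  [0,0,0.5,0],
  [0,0,0,0],
  [0,0,0,0],
])

```text
time_s: 6.25
eef_pos: [0.6533, 0.0988, 0.0653]
tool_rot: [-0.198, -3.135, 0.0]
ft_force: [-0.6, 0.9, 0.1]
finger_gap: 0.0602
gripper_force: 0.0
```

```bash
python3 -c "from h import *;st()"
```

```text
t 6.25 st xy mm 17.5 0.5 z 65.3 yaw -0.126 tilt [-0. -0.] F [-0.6  0.9  0.1] gap 0.06019961264182324 gf 0.0
```

Free descent; grasp point at z 84, so 2 mm lower and close at 20 N.

Request:
arm_command([
  [0.1,0,0.2,0],
  [0,0,0,0],
  [0,0,0,0],
  [0,0,0,0],
  [0,0,0,0],
  [0,0,0,0],
  [0,0,0,0],
  [0,0,0,0],
  [0,0,0,0],
  [0,0,0,0],
], hand=0, force=20)

```text
time_s: 7.08
eef_pos: [0.6524, 0.0987, 0.0635]
tool_rot: [0.198, 3.135, -0.0]
ft_force: [-0.4, -2.0, 0.9]
finger_gap: 0.0248
gripper_force: 20.0
```

```bash
python3 - <<'E'
from h import *
st();print(state()["wrist_torque"])
E
```

```text
t 7.08 st xy mm 16.6 0.4 z 63.5 yaw -0.126 tilt [ 0. -0.] F [-0.4 -2.   0.9] gap 0.024826115003134176 gf 20.000095730647445
[-0.36229753  0.01680407  0.0681586 ]
```

Request:
arm_command([
  [0,0,0,0],
  [0,0,0,0],
  [0,0,0,0],
  [0,0,0,0],
  [0,0,0,0],
  [0,0,0,0],
  [0,0,0,0],
  [0,0,0,0],
  [0,0,0,0],
  [0,0,0,0],
])

```text
time_s: 7.92
eef_pos: [0.6523, 0.0988, 0.0635]
tool_rot: [0.197, 3.135, -0.0]
ft_force: [0.9, -3.8, 2.8]
finger_gap: 0.025
gripper_force: 20.0
```

```bash
python3 - <<'E'
from h import *
st();print(state()["wrist_torque"])
f=cams.grab_frame("wrist")[100:300,160:400];cv2.imwrite("pics/w3.png",cv2.resize(f[:,:,::-1],None,fx=3,fy=3))
E
```

```text
t 7.92 st xy mm 16.6 0.5 z 63.5 yaw -0.126 tilt [ 0. -0.] F [ 0.9 -3.8  2.8] gap 0.024980670259186703 gf 20.001091584563255
[-0.70530976 -0.14982831 -0.01688011]
```

View pics/w3.png

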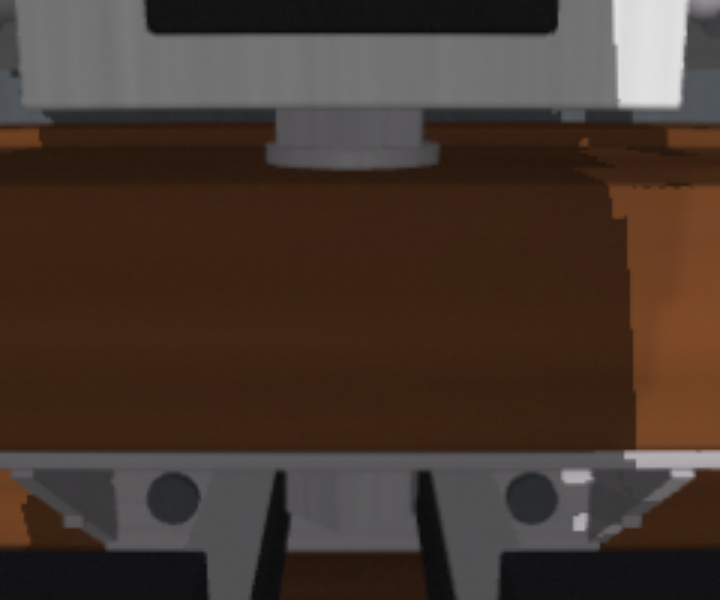

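The view shows the fingers (about cols 250 and 455 in the crop) on either side of the head at (350,500), and the guard still shut. The gap drifted slightly, so I'll watch whether the head is slipping.

Request:
arm_command([
  [0,0,0,0],
  [0,0,0,0],
  [0,0,0,0],
  [0,0,0,0],
  [0,0,0,0],
  [0,0,0,0],
])

```text
time_s: 8.47
eef_pos: [0.6523, 0.0988, 0.0635]
tool_rot: [0.197, 3.135, -0.0]
ft_force: [2.0, -4.1, 3.1]
finger_gap: 0.0251
gripper_force: 20.0
```

```bash
python3 - <<'E'
from h import *
st();print(state()["wrist_torque"])
E
```

```text
t 8.47 st xy mm 16.6 0.5 z 63.5 yaw -0.126 tilt [ 0. -0.] F [ 2.  -4.1  3.1] gap 0.025113674479126328 gf 20.00140386633575
[-0.83531577 -0.25405056  0.04952137]
```

Request:
arm_command([
  [0,0,0,0],
  [0,0,0,0],
  [0,0,0,0],
  [0,0,0,0],
  [0,0,0,0],
  [0,0,0,0],
])

```text
time_s: 8.97
eef_pos: [0.6523, 0.0989, 0.0635]
tool_rot: [0.197, 3.135, -0.0]
ft_force: [2.1, -4.0, 3.3]
finger_gap: 0.0248
gripper_force: 20.0
```

```bash
python3 - <<'E'
from h import *
st();print(state()["wrist_torque"])
E
```

```text
t 8.97 st xy mm 16.6 0.5 z 63.5 yaw -0.126 tilt [ 0. -0.] F [ 2.1 -4.   3.3] gap 0.024837935646292778 gf 20.001660017296672
[-0.86606581 -0.32006446  0.06645637]
```

The gap is steady within noise (24.8-25.1) and the force has settled, so the head is held. Hold on for the run-up (about 7 s, plus margin).

Request:
arm_command([
  [0,0,0,0],
  [0,0,0,0],
  [0,0,0,0],
  [0,0,0,0],
  [0,0,0,0],
  [0,0,0,0],
  [0,0,0,0],
  [0,0,0,0],
  [0,0,0,0],
  [0,0,0,0],
])

```text
time_s: 9.8
eef_pos: [0.6523, 0.0989, 0.0635]
tool_rot: [0.197, 3.135, -0.0]
ft_force: [2.1, -4.5, 3.2]
finger_gap: 0.0251
gripper_force: 20.0
```

Request:
arm_command([
  [0,0,0,0],
  [0,0,0,0],
  [0,0,0,0],
  [0,0,0,0],
  [0,0,0,0],
  [0,0,0,0],
  [0,0,0,0],
  [0,0,0,0],
  [0,0,0,0],
  [0,0,0,0],
])

```text
time_s: 10.63
eef_pos: [0.6523, 0.0988, 0.0635]
tool_rot: [0.198, 3.135, -0.0]
ft_force: [2.2, -4.7, 3.4]
finger_gap: 0.0251
gripper_force: 20.0
```

Request:
arm_command([
  [0,0,0,0],
  [0,0,0,0],
  [0,0,0,0],
  [0,0,0,0],
  [0,0,0,0],
  [0,0,0,0],
  [0,0,0,0],
  [0,0,0,0],
  [0,0,0,0],
  [0,0,0,0],
])

```text
time_s: 11.47
eef_pos: [0.6523, 0.0989, 0.0635]
tool_rot: [0.198, 3.135, -0.0]
ft_force: [0.8, -5.6, 2.6]
finger_gap: 0.0252
gripper_force: 20.0
```

Request:
arm_command([
  [0,0,0,0],
  [0,0,0,0],
  [0,0,0,0],
  [0,0,0,0],
  [0,0,0,0],
  [0,0,0,0],
  [0,0,0,0],
  [0,0,0,0],
  [0,0,0,0],
  [0,0,0,0],
])

```text
time_s: 12.3
eef_pos: [0.6523, 0.0989, 0.0635]
tool_rot: [0.198, 3.135, -0.0]
ft_force: [2.6, -5.1, 3.5]
finger_gap: 0.0247
gripper_force: 20.0
```

Request:
arm_command([
  [0,0,0,0],
  [0,0,0,0],
  [0,0,0,0],
  [0,0,0,0],
  [0,0,0,0],
  [0,0,0,0],
  [0,0,0,0],
  [0,0,0,0],
  [0,0,0,0],
  [0,0,0,0],
])

```text
time_s: 13.13
eef_pos: [0.6524, 0.0989, 0.0635]
tool_rot: [0.198, 3.135, -0.0]
ft_force: [1.4, -4.5, 1.8]
finger_gap: 0.0249
gripper_force: 20.0
```

Request:
arm_command([
  [0,0,0,0],
  [0,0,0,0],
  [0,0,0,0],
  [0,0,0,0],
  [0,0,0,0],
  [0,0,0,0],
  [0,0,0,0],
  [0,0,0,0],
  [0,0,0,0],
  [0,0,0,0],
])

```text
time_s: 13.97
eef_pos: [0.6523, 0.0989, 0.0635]
tool_rot: [0.197, 3.135, -0.0]
ft_force: [2.7, -4.9, 2.8]
finger_gap: 0.0248
gripper_force: 20.0
```

```bash
python3 - <<'E'
from h import *
st();print(state()["wrist_torque"])
E
```

```text
t 13.97 st xy mm 16.5 0.6 z 63.5 yaw -0.126 tilt [-0. -0.] F [ 2.7 -4.9  2.8] gap 0.024834550109140104 gf 20.002129040658474
[-0.95781444 -0.4091067   0.01634375]
```

Check for run/stall: compare the spindle region (wrist, near (277,145)) with the earlier picture, then hold further.

Request:
arm_command([
  [0,0,0,0],
  [0,0,0,0],
  [0,0,0,0],
  [0,0,0,0],
  [0,0,0,0],
  [0,0,0,0],
  [0,0,0,0],
  [0,0,0,0],
  [0,0,0,0],
  [0,0,0,0],
])

```text
time_s: 14.8
eef_pos: [0.6523, 0.0989, 0.0635]
tool_rot: [0.198, 3.135, -0.0]
ft_force: [1.4, -5.0, 3.3]
finger_gap: 0.0251
gripper_force: 20.0
```

Request:
arm_command([
  [0,0,0,0],
  [0,0,0,0],
  [0,0,0,0],
  [0,0,0,0],
  [0,0,0,0],
  [0,0,0,0],
  [0,0,0,0],
  [0,0,0,0],
  [0,0,0,0],
  [0,0,0,0],
])

```text
time_s: 15.63
eef_pos: [0.6523, 0.0989, 0.0635]
tool_rot: [0.198, 3.135, -0.0]
ft_force: [2.1, -4.8, 3.2]
finger_gap: 0.0246
gripper_force: 20.0
```

Request:
arm_command([
  [0,0,0,0],
  [0,0,0,0],
  [0,0,0,0],
  [0,0,0,0],
  [0,0,0,0],
  [0,0,0,0],
  [0,0,0,0],
  [0,0,0,0],
  [0,0,0,0],
  [0,0,0,0],
])

```text
time_s: 16.47
eef_pos: [0.6523, 0.0989, 0.0635]
tool_rot: [0.198, 3.135, -0.0]
ft_force: [1.5, -4.6, 3.0]
finger_gap: 0.0247
gripper_force: 20.0
```

Request:
arm_command([
  [0,0,0,0],
  [0,0,0,0],
  [0,0,0,0],
  [0,0,0,0],
  [0,0,0,0],
  [0,0,0,0],
  [0,0,0,0],
  [0,0,0,0],
  [0,0,0,0],
  [0,0,0,0],
])

```text
time_s: 17.3
eef_pos: [0.6523, 0.0989, 0.0635]
tool_rot: [0.198, 3.135, -0.0]
ft_force: [1.4, -4.8, 3.4]
finger_gap: 0.0246
gripper_force: 20.0
```

```bash
python3 - <<'E'
from h import *
st();print(state()["wrist_torque"])
f=cams.grab_frame("wrist");np.save("f1.npy",f)
g=cv2.imread("pics/w3.png")[1::3,1::3];d=np.abs(g.astype(int)-f[100:300,160:400,::-1]).sum(2)
ys,xs=np.where(d>25);print("diff vs 7.9s",len(ys),(xs.min()+160,xs.max()+160,ys.min()+100,ys.max()+100) if len(ys) else "")
print("spindle zone",d[35:60,85:150].mean(),"elsewhere",d[70:140,20:200].mean(),"head",d[155:182,95:142].mean())
E
```

```text
t 17.3 st xy mm 16.6 0.5 z 63.5 yaw -0.126 tilt [ 0. -0.] F [ 1.4 -4.8  3.4] gap 0.02456323010897174 gf 20.002154745161533
[-1.01338966 -0.44315806  0.001224  ]
diff vs 7.9s 263 (np.int64(165), np.int64(399), np.int64(100), np.int64(299))
spindle zone 2.6886153846153844 elsewhere 2.1454761904761903 head 1.8810086682427107
```

Request:
arm_command([
  [0,0,0,0],
  [0,0,0,0],
  [0,0,0,0],
  [0,0,0,0],
  [0,0,0,0],
  [0,0,0,0],
  [0,0,0,0],
  [0,0,0,0],
  [0,0,0,0],
  [0,0,0,0],
])

```text
time_s: 18.18
eef_pos: [0.6523, 0.0989, 0.0635]
tool_rot: [0.197, 3.135, -0.0]
ft_force: [2.1, -4.2, 2.7]
finger_gap: 0.0247
gripper_force: 20.0
```

```bash
python3 - <<'E'
from h import *
f=cams.grab_frame("wrist");d=np.abs(np.load("f1.npy").astype(int)-f).sum(2)[100:300,160:400]
st();print("spindle zone",d[35:60,85:150].mean(),"elsewhere",d[70:140,20:200].mean(),"head",d[155:182,95:142].mean())
g=cams.grab_frame("top")[92:287,145:345];cv2.imwrite("pics/t3.png",cv2.resize(g[:,:,::-1],None,fx=3,fy=3,interpolation=cv2.INTER_CUBIC))
w=f[100:300,160:400];cv2.imwrite("pics/w4.png",cv2.resize(w[:,:,::-1],None,fx=3,fy=3))
E
```

```text
t 18.23 st xy mm 16.5 0.5 z 63.5 yaw -0.126 tilt [ 0. -0.] F [ 2.1 -4.2  2.5] gap 0.024971687351204194 gf 20.002173073589802
spindle zone 1.568 elsewhere 2.1292857142857144 head 1.4160756501182032
```

View pics/w4.png

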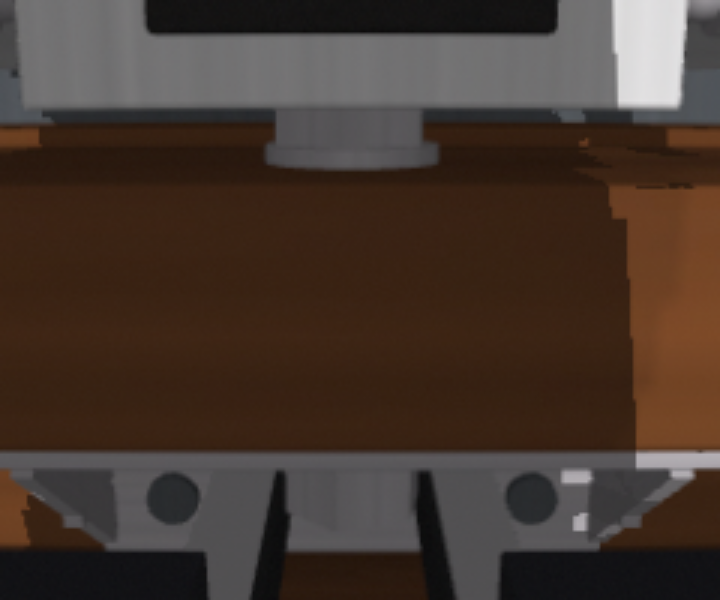

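The head looks the same as at 7.9 s, so it has not slipped. The spindle changed between 7.9 s and 17.3 s but is unchanged over the last second, which fits a stalled runner. A little more margin, then hand in.

Request:
arm_command([
  [0,0,0,0],
  [0,0,0,0],
  [0,0,0,0],
  [0,0,0,0],
  [0,0,0,0],
  [0,0,0,0],
  [0,0,0,0],
  [0,0,0,0],
  [0,0,0,0],
  [0,0,0,0],
])

```text
time_s: 19.12
eef_pos: [0.6523, 0.0989, 0.0635]
tool_rot: [0.198, 3.135, -0.0]
ft_force: [2.3, -4.9, 3.1]
finger_gap: 0.0245
gripper_force: 20.0
```

Request:
arm_command([
  [0,0,0,0],
  [0,0,0,0],
  [0,0,0,0],
  [0,0,0,0],
  [0,0,0,0],
  [0,0,0,0],
  [0,0,0,0],
  [0,0,0,0],
  [0,0,0,0],
  [0,0,0,0],
])

```text
time_s: 19.95
eef_pos: [0.6523, 0.0989, 0.0635]
tool_rot: [0.198, 3.135, -0.0]
ft_force: [1.9, -4.2, 2.8]
finger_gap: 0.0246
gripper_force: 20.0
```

```bash
python3 -c "
from h import *
st();print(order.close_job())"
```

```text
t 19.95 st xy mm 16.6 0.5 z 63.5 yaw -0.126 tilt [ 0. -0.] F [ 1.9 -4.2  2.8] gap 0.024638540259573984 gf 20.00209366902709
the job is handed in; nothing more can be done
None
```

I pressed the guard shut and it stayed shut, then held the bolt head at 20 N without slipping for about 13 s (the run-up needs about 7 s), and handed in at 19.95 s still gripping; nut tightness is inferred from hold time and the still spindle, as no sensor shows it.

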